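Third hand: hold a heat sink against the sprung stop of an assembly jig

ROBOT

A 6-joint arm with a two-finger parallel gripper is mounted at the origin on the work surface. World frame = base frame: x ahead of the robot, y to its left, z up, the work surface at z = 0. Lengths are in m, angles in rad, forces in N, time in s.
With the tool pointing down it reaches from about 0.325 to 0.85 m from the base axis. Payload 4.4 kg.
Tool frame: the origin (TCP) lies on the centre line of the jaws, within the pads' length; the fingertips stand nose_length ahead of it and the grasp point (between the pads) lies 2 mm behind it (nose_length is the distance from the TCP to the fingertips, in m); z points along the fingers, x is the direction in which the jaws open and shut, and the axes are right-handed (so a half turn about z gives the same grasp; the last joint's range is limited). The gripper opens to 94 mm and grips with 3 to 60 N. Pads are 16 mm wide; open, the fingers measure 119 mm over their backs; the gripper's body (75 mm by 177 mm) begins 78 mm behind the grasp point.
Start: joints at [1.085, 0.207, 1.542, -0, 1.393, -0.15], TCP at [0.189, 0.543, 0.222] pointing down, gripper open.
Joint ranges: [-2.73, 2.73], [-0.86, 2.22], [0.23, 2.46], [-1.11, 4.25], [0.08, 2.63], [-2.82, 2.82]. Speed limits (rad/s): [2.79, 2.79, 3.14, 3.14, 3.14, 3.14].

INTERFACE

Orientations are given as a unit quaternion [w, x, y, z].
In Python, from plant import get_obs, grab_frame, finish_job, find_in, mark_of, nose_length gives the robot as it stands. The module is installed in compiled form; this text tells all that it offers.
- The arm moves only by the shell command python3 -m handwheel 'ROWS'. ROWS is JSON, a list of rows, each an object of numbers: "claw": the closure, from -1 (fully open) to 1 (shut), so that 0 is half open; "dx", "dy", "dz": the shift along the tool's x, y, z in m; "twist": the turn about the tool's z in rad. In form: [{"claw": .., "dx": .., "dy": .., "dz": .., "twist": ..}, ...]. A call has exactly 10 rows; each row is the pose to reach, as a shift and turn from the pose commanded when the call began, along the tool's axes at that moment; what a row does not reach only later rows make up. A row lasts 1/10 s, in which the tool goes at most 50 mm and 8.59 degrees, less where a joint would pass 70% of its speed; a pose out of reach is approached as far as the arm can. A call with a gripper value outside its range is refused whole. The fingers move at their own pace and stop on an object; the grip force is fixed at half the most. Time passes only in rows, so rows that repeat a pose let the fingers close, or fill a call up. It gives the time, the measured TCP pose, the force and the opening at its end, in the units of the state.
- get_obs(): the state, without advancing time (a new reading comes with each control period).
- grab_frame(name): name is "scene" or "top" or "wrist"; returns a dict with "img" (480x640x3 uint8, red, green, blue), "depth" (480x640 float32, m along the optical axis (not along the pixel's ray), 0 where there is no reading), "mtx" (3x3 intrinsics, pixels), "origin" and "rotation" of the camera in the world. Camera axes: x right, y up, looking along -z (the intrinsics and any distortion apply to the point x, -y, -z); pixel columns grow to the right and rows downward; lengths in m; the calibration is good to about 2 mm. The wrist camera is an equidistant fisheye: a pixel r from the principal point sees the ray r / f radians off the axis. A picture is of the moment at which its call begins.
- finish_job(): hands the job in, once; it reports no verdict.
Trained networks look in the newest picture that a camera, given by its name, has taken for a name from the list of things; names that differ only in an ending like _2 or _b are one class to them, and where a whole thing is asked for, a point or a joint stands for the part that bears it (a point fixed in the world has none). Each returns a list of dicts, best first, with "conf" (0 to 1); they miss things now and then, are a little off and sometimes report something else, mostly with a low value. They report only what shows in the picture. A call takes as long as a camera call.
- find_in(target, camera): "location" ([column, row] as shares, 0 to 1, of the picture: columns of its width, rows of its height, amid what is visible of it).
- mark_of(target, camera): "location" ([column, row] as shares, 0 to 1, of the picture: columns of its width, rows of its height: a listed point, or the origin of a listed thing).
The state is a dict: "t": time; "joints": joint angles; "qvel": joint speeds; "tau": joint torques, N m; "tcp_pos": TCP position; "orientation": TCP orientation; "force": force on the tool from outside, world axes, zero at the start; "ft_torque": the same for the moment, N m; "gripper_width": opening from 0.0 (shut) to 1.0 (fully open).
Only numpy, scipy, OpenCV 4.12 (cv2) and the standard library are available. Lean on these libraries where they do the work, as an engineer would, in place of code of your own. Each camera call takes 0.05 s, during which the arm holds its last target.

TASK

Pull the drawer of the low parts cabinet nearly all the way open, lift out the longer of the two heat sinks and lay it flat and square along the narrow raised bed of the assembly jig, then push it endwise against the sprung stop with a steady force of about 10 N (the stop's pointer midway between the two marks on its gauge), without ever driving the stop to its hard end. Finish while still holding it pressed there, so that a colleague can put in the screws; leave the shorter heat sink in the drawer and everything else where it is.

Things in the scene. Friction and masses are not known exactly. Their poses are not given: they have to be found in the camera images.
- cab: Low grey parts cabinet with one black-fronted drawer: 220 deep x 280 wide x 85 mm high; origin under its centre, the drawer opens along its -x. A 30 mm stack of green circuit boards is fixed on its top towards the rear. The drawer's inner floor is 22 mm above the bench, its side walls rise to 63 mm, its front to 74 mm; inside it is 242 mm wide.
- cab_drawer0 (a joint): The drawer: 0 is shut; the value is how far it is pulled out, in m, up to 0.149. 1 to 2 N moves it, and it stays where it is left. It may start slightly open.
- cab_drawer0_handle (a point): Middle of the drawer's steel bar handle: a level round bar 11 mm thick, 120 mm long (posts 51 mm either side of the middle), 47 mm above the bench, along this point's y; 29 mm clear gap behind it. x points into the cabinet: the drawer pulls out along -x. The point moves with the drawer. The inside of the drawer front is 56 mm behind the bar.
- sink_center (a point): The longer heat sink, plain aluminium with six upright fins along its length: 70 long x 40 wide x 36 mm high, 0.11 to 0.22 kg. Site at its centre, 18 mm above its underside; x along its length, z up. It starts in the left or right half of the drawer, lengthwise front to back within 12 degrees, centre 95 to 130 mm behind the handle bar. Ends alike. Grip it across its 40 mm width.
- short_center (a point): The shorter heat sink, otherwise the same: 40 long x 40 wide x 36 mm high. Site at its centre, x along the fins. It starts in the other half of the drawer and must stay in the drawer.
- jig: Assembly jig: dark steel base 270 x 130 x 12 mm on the bench, a raised aluminium bed rib 36 mm wide along it, and an upright stop plate on two spring plungers near its rear end. Origin under the middle of the base's rear edge; x points to the rear. Fingers can straddle the bed, 28 mm free height beside it above the base.
- jig_bed (a point): On the middle line of the bed's top face, 40 mm above the bench, right below the front face of the stop when the stop is free (150 mm in front of the jig's origin). x runs along the bed in the direction in which the stop is pushed in, y to the left across it, z up. The bed runs from x = -0.105 on under the stop.
- stop (a joint): The sprung stop, a steel plate 70 wide, top 77 mm above the bench. 0 is free; the value is how far it is pushed in, in m; hard end at 0.045. Spring 400 N/m, no preload: 10 N is 25 mm. A thin pointer on its +y side passes over a gauge rail (66 mm above the bench) with two dark marks, met at 17.5 mm (7 N) and 32.5 mm (13 N).
- stop_face (a point): Centre of the stop plate's front face, moving with the stop: 18 mm above the bed; same axes as jig_bed.
- spool: Bystander: grey spool, 60 mm across, 42 mm high, on the right; origin under its centre.
- flux: Bystander: white bottle, 44 mm across, 100 mm high, on the right; origin under its centre.
- driver: Bystander: black-handled screwdriver, 150 mm long, lying on the left of the bench; origin under its middle.
- jar: Bystander: small grey open pot, 44 mm across, 35 mm high, near the robot; origin under its centre.
- tape: Bystander: roll of pale tape, 100 mm across, 24 mm high, on the right; origin under its centre.
- meter: Bystander: black hand-held meter, 65 x 120 x 42 mm, lying on the left; origin under its centre.

How it is judged:
By the outcome, as a careful person would: the job done as asked, in the order asked, and still so for the second after the job is handed in, while the arm keeps its last pose, push and grip.
It also fails if it takes over 58 s, if anything falls off the work surface, if the arm or the gripper's body presses on something with over 40 N, if the wrist force passes 120 N, or if a joint passes its speed limit or range.

## Working session

There is one attempt and no reset: what is moved stays moved. The work goes in short steps, Python scripts to look and compute and a shell command to move; the robot and the scene stay as the last step left them, time stands still between calls to the robot, and variables do not carry over. Pictures are saved under pics/ and viewed, and the job is handed in when it is done.

```bash
mkdir -p pics; ls; cat > h.py <<'E'
import numpy as np, cv2
from plant import *
def shot(cam,fn=None):
    f=grab_frame(cam)
    if fn: cv2.imwrite('pics/'+fn,cv2.cvtColor(f['img'],cv2.COLOR_RGB2BGR))
    return f
def ray(f,u,v,fish=False):
    K=f['mtx'];x=(u-K[0,2])/K[0,0];y=(v-K[1,2])/K[1,1]
    if fish:
        r=np.hypot(x,y);s=np.sin(r)/r if r>1e-9 else 1
        d=np.array([x*s,-y*s,-np.cos(r)])
    else: d=np.array([x,-y,-1.])
    return np.array(f['rotation']).reshape(3,3)@d
def atz(f,u,v,z,fish=False):
    d=ray(f,u,v,fish);o=np.array(f['origin']);return o+d*(z-o[2])/d[2]
def dep(f,u,v):
    z=f['depth'][int(round(v)),int(round(u))];return np.array(f['origin'])+ray(f,u,v)*z
E
python3 - <<'E'
from h import *
o=get_obs();print(o['t'],o['tcp_pos'],o['orientation'],o['force'],nose_length, o['gripper_width'])
for c in ['top','scene','wrist']:
    f=shot(c,c+'0.png')
    print(c,f['mtx'].tolist(),f['origin'],f['rotation'])
    if c=='wrist':continue
    for t in ['cab','cab_drawer0_handle','sink_center','short_center','jig','jig_bed','stop_face','spool','flux','driver','jar','tape','meter']:
        r=mark_of(t,c)
        for q in r[:2]:
            u,v=q['location'][0]*640,q['location'][1]*480
            print(t,round(q['conf'],2),round(u),round(v),dep(f,min(u,639),min(v,479)).round(3))
E
```

```text
pics
0.0 [0.1891311  0.54218992 0.22130096] [ 5.09678294e-04  8.15324662e-01  5.79002948e-01 -1.01072424e-03] [ 0.57051076 -0.55129335  0.32833484] 0.017 0.9972783165116469
top [[557.736194591571, 0.0, 316.79984907787866], [0.0, 557.736194591571, 243.10464268423206], [0.0, 0.0, 1.0]] [ 3.69216777e-01 -4.69379919e-04  1.51039019e+00] [-0.70327778 -0.04162949  0.04601667  0.70820182]Traceback (most recent call last):
  File "<stdin>", line 11, in <module>
  File "h.py", line 17, in dep
    z=f['depth'][int(round(v)),int(round(u))];return np.array(f['origin'])+ray(f,u,v)*z
                                                                           ~~~^^^^^^^
  File "h.py", line 13, in ray
    return np.array(f['rotation']).reshape(3,3)@d
           ~~~~~~~~~~~~~~~~~~~~~~~~~~~~~~~^^^^^
ValueError: cannot reshape array of size 4 into shape (3,3)
```

```bash
sed -i 's/    return np.array(f.*rotation.*@d/    return Rm(f["rotation"])@d/' h.py; cat >> h.py <<'E'
from scipy.spatial.transform import Rotation as Ro
def Rm(q): return Ro.from_quat([q[1],q[2],q[3],q[0]]).as_matrix()
E
python3 - <<'E'
from h import *
for c in ['top','scene','wrist']:
    f=shot(c,c+'0.png')
    print(c,f['mtx'].round(1).tolist(),f['origin'],f['rotation'])
    if c=='wrist':continue
    for t in ['cab','cab_drawer0_handle','sink_center','short_center','jig','jig_bed','stop_face','spool','flux','driver','jar','tape','meter']:
        r=mark_of(t,c)
        for q in r[:2]:
            u,v=q['location'][0]*640,q['location'][1]*480
            print(t,round(q['conf'],2),round(u),round(v),dep(f,min(u,639),min(v,479)).round(3))
E
```

```text
top [[557.7, 0.0, 316.8], [0.0, 557.7, 243.1], [0.0, 0.0, 1.0]] [ 3.69216777e-01 -4.69379919e-04  1.51039019e+00] [-0.70327778 -0.04162949  0.04601667  0.70820182]
cab 0.97 241 172 [0.736 0.188 0.079]
cab_drawer0_handle 0.96 230 225 [0.601 0.218 0.054]
cab_drawer0_handle 0.74 393 229 [ 0.583 -0.21   0.073]
jig 0.94 388 184 [ 0.699 -0.197  0.09 ]
jig_bed 0.62 395 231 [ 0.585 -0.22   0.034]
stop_face 0.78 400 228 [ 0.587 -0.226  0.077]
spool 0.77 497 239 [ 0.561 -0.488  0.045]
flux 0.53 482 217 [ 0.616 -0.444  0.067]
driver 0.89 160 308 [ 0.384  0.412 -0.002]
jar 0.61 317 299 [ 0.406 -0.009  0.002]
tape 0.6 476 282 [ 0.448 -0.443 -0.002]
meter 0.6 128 238 [0.572 0.494 0.029]
scene [[497.6, 0.0, 324.1], [0.0, 497.6, 234.9], [0.0, 0.0, 1.0]] [0.91522629 0.65119562 0.97960093] [0.23094203 0.07589435 0.32616936 0.91352032]
cab 0.87 296 349 [0.765 0.232 0.085]
cab_drawer0_handle 0.65 359 318 [ 0.593  0.192 -0.002]
jig 0.82 237 222 [ 0.729 -0.196  0.011]
jig_bed 0.81 285 186 [ 0.592 -0.188  0.08 ]
stop_face 0.65 281 186 [ 0.594 -0.212  0.061]
spool 0.94 248 133 [ 0.571 -0.502  0.017]
driver 0.85 501 359 [ 0.38   0.417 -0.003]
driver 0.28 361 321 [0.593 0.2   0.001]
jar 0.75 385 227 [0.409 0.007 0.018]
jar 0.72 236 222 [ 0.73  -0.201  0.006]
tape 0.75 298 134 [ 0.435 -0.442  0.003]
meter 0.58 455 442 [0.584 0.512 0.038]
meter 0.44 285 185 [ 0.59  -0.194  0.077]
wrist [[371.6, 0.0, 319.5], [0.0, 371.6, 243.3], [0.0, 0.0, 1.0]] [0.11781156 0.56791709 0.38411275] [ 0.80814857 -0.10943987 -0.07700687  0.57357541]
```

View pics/top0.png

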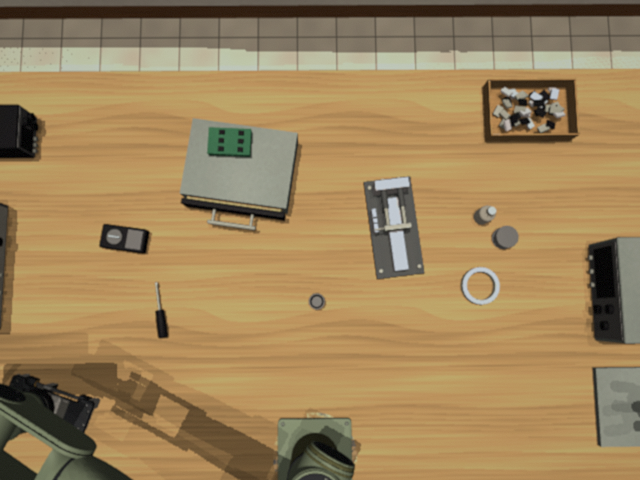

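View pics/scene0.png

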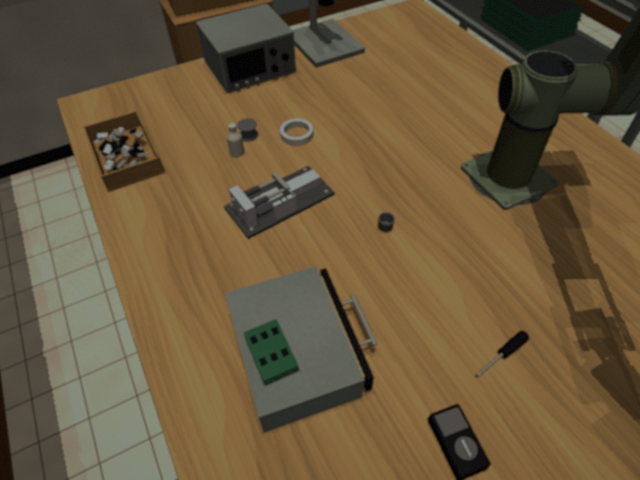

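View pics/wrist0.png

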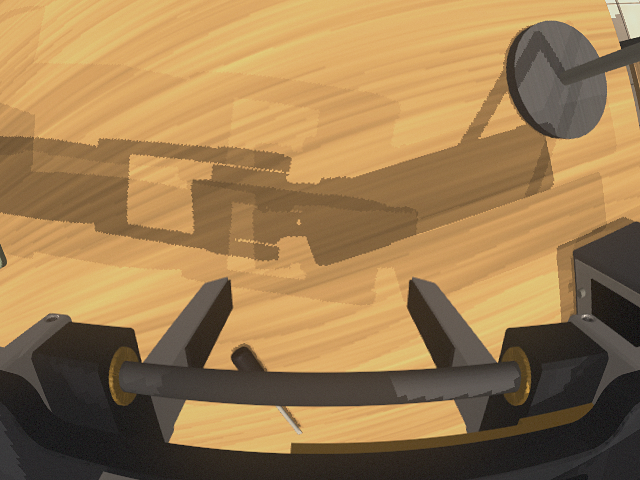

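```bash
python3 - <<'E'
from h import *
f=shot('top');b=cv2.cvtColor(f['img'],cv2.COLOR_RGB2BGR)
a=cv2.resize(b[195:245,170:310],None,fx=5.5,fy=5.5,interpolation=cv2.INTER_CUBIC)
c=cv2.resize(b[170:285,350:440],None,fx=5,fy=5,interpolation=cv2.INTER_CUBIC)
cv2.imwrite('pics/za.png',a);cv2.imwrite('pics/zc.png',c)
np.save('/tmp/f.npy',f,allow_pickle=True)
E
```

```text
(no output)
```

View pics/za.png

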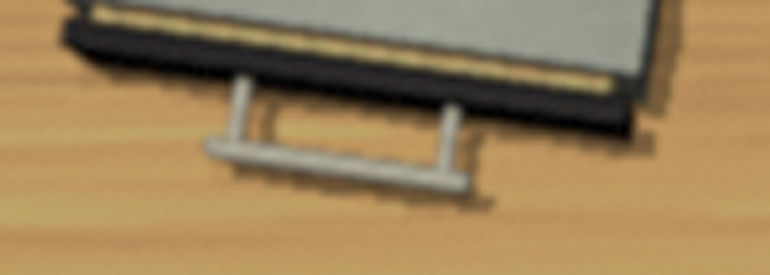

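View pics/zc.png

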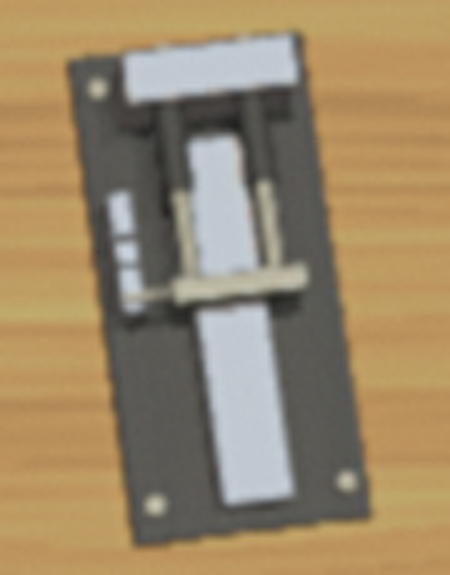

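```bash
python3 - <<'E'
from h import *
f=np.load('/tmp/f.npy',allow_pickle=True).item()
A=lambda x,y,z:atz(f,170-.5+(x+.5)/5.5,195-.5+(y+.5)/5.5,z)
C=lambda x,y,z:atz(f,350-.5+(x+.5)/5,170-.5+(y+.5)/5,z)
l,r=A(207,146,.05),A(470,183,.05);print('bar',l,r,(l+r)/2,np.linalg.norm(l-r),np.degrees(np.arctan2(-(r-l)[0],(r-l)[1])))
d=l-r; print('pull-axis yaw',np.degrees(np.arctan2(-d[0],d[1])))
k=[C(68,60,.012),C(300,33,.012),C(370,517,.012),C(135,545,.012)]
for i in range(4): print(k[i].round(4),np.linalg.norm(k[i]-k[i-1]).round(4))
ax=(k[0]+k[1]-k[2]-k[3])/2; print('jig yaw',np.degrees(np.arctan2(ax[1],ax[0])),'origin',(k[0]+k[1])/2)
yw=np.arctan2(ax[1],ax[0]);X=np.array([np.cos(yw),np.sin(yw),0]);
print('bed0',(k[0]+k[1])/2-.15*X)
b=(C(222,505,.04)+C(295,497,.04))/2;print('bed front mid',b,b+.105*X, np.linalg.norm(C(222,505,.04)-C(295,497,.04)))
s=[C(174,300,.077),C(307,288,.077)];print('stop top front',s,np.linalg.norm(s[0]-s[1]),(s[0]+s[1])/2)
q=get_obs();print(Rm(q['orientation']))
E
```

```text
bar [0.6118106  0.27957899 0.05      ] [0.59297415 0.15288894 0.05      ] [0.60239238 0.21623396 0.05      ] 0.1280827029763346 171.54313760762798
pull-axis yaw -8.45686239237202
[ 0.7254 -0.1392  0.012 ] 0.2684
[ 0.7398 -0.2671  0.012 ] 0.1288
[ 0.473  -0.2974  0.012 ] 0.2685
[ 0.4588 -0.1705  0.012 ] 0.1277
jig yaw 6.589373409566898 origin [ 0.73258137 -0.20315101  0.012     ]
bed0 [ 0.58357226 -0.22036395  0.012     ]
bed front mid [ 0.47991209 -0.2331316   0.04      ] [ 0.58421847 -0.22108254  0.04      ] 0.03894006694429513
stop top front [array([ 0.58210291, -0.18603237,  0.077     ]), array([ 0.58796537, -0.25542888,  0.077     ])] 0.06964369082793577 [ 0.58503414 -0.22073062  0.077     ]
[[ 3.29558508e-01  9.44135153e-01 -5.43748381e-05]
 [ 9.44135151e-01 -3.29558511e-01 -5.95462664e-05]
 [-7.41394141e-05 -3.17132173e-05 -9.99999997e-01]]
```

```bash
python3 - <<'E'
from h import *
f=np.load('/tmp/f.npy',allow_pickle=True).item()
b=cv2.cvtColor(f['img'],cv2.COLOR_RGB2BGR)
cv2.imwrite('pics/zd.png',cv2.resize(b[110:240,170:310],None,fx=4.5,fy=4.5,interpolation=cv2.INTER_CUBIC))
yw=np.radians(-8.46);X=np.array([np.cos(yw),np.sin(yw),0]);Y=np.array([-X[1],X[0],0])
o=np.array([.6024,.2162,0])
# depth along the drawer axis
for y in (-.08,.08):
  for x in np.arange(-.02,.10,.006):
    p=o+X*x+Y*y
    # project at z~.08
    K=f['mtx'];pc=Rm(f['rotation']).T@(p+[0,0,.075]-f['origin']);u=K[0,0]*pc[0]/-pc[2]+K[0,2];v=K[1,1]*-pc[1]/-pc[2]+K[1,2]
    P=dep(f,u,v)-o;print(y,round(x,3),round(u,1),round(v,1),'x',(P@X).round(4),'z',P[2].round(4),f['img'][int(round(v)),int(round(u))])
E
```

```text
-0.08 -0.02 259.0 234.8 x -0.01 z -0.0051 [186 148  93]
-0.08 -0.014 259.3 232.5 x -0.0039 z -0.0033 [174 137  87]
-0.08 -0.008 259.7 230.3 x 0.0019 z 0.0003 [182 149  93]
-0.08 -0.002 260.0 228.0 x 0.0083 z -0.0002 [191 152  96]
-0.08 0.004 260.4 225.8 x 0.0141 z 0.0036 [189 151  96]
-0.08 0.01 260.7 223.5 x 0.0214 z -0.0031 [189 150  95]
-0.08 0.016 261.1 221.3 x 0.0265 z 0.0047 [180 142  90]
-0.08 0.022 261.4 219.0 x 0.0328 z 0.0049 [120  93  59]
-0.08 0.028 261.8 216.8 x 0.0336 z 0.0393 [55 43 29]
-0.08 0.034 262.1 214.5 x 0.0353 z 0.0669 [8 7 9]
-0.08 0.04 262.5 212.3 x 0.04 z 0.0749 [44 43 43]
-0.08 0.046 262.8 210.0 x 0.0467 z 0.0706 [57 52 43]
-0.08 0.052 263.2 207.8 x 0.0536 z 0.0659 [166 143  97]
-0.08 0.058 263.5 205.5 x 0.0576 z 0.0775 [101  85  65]
-0.08 0.064 263.9 203.3 x 0.0615 z 0.0889 [153 158 142]
-0.08 0.07 264.2 201.1 x 0.0686 z 0.0823 [153 157 141]
-0.08 0.076 264.5 198.8 x 0.0738 z 0.0866 [153 157 142]
-0.08 0.082 264.9 196.6 x 0.0805 z 0.0826 [153 157 142]
-0.08 0.088 265.2 194.4 x 0.086 z 0.0848 [153 156 141]
-0.08 0.094 265.6 192.2 x 0.0926 z 0.0816 [154 158
[... 390 characters left out ...]
50  95]
0.08 0.022 200.8 210.5 x 0.0334 z 0.001 [114  89  55]
0.08 0.028 201.2 208.2 x 0.0341 z 0.0363 [33 25 16]
0.08 0.034 201.5 206.0 x 0.0344 z 0.0728 [15 13 15]
0.08 0.04 201.9 203.8 x 0.0404 z 0.0726 [43 40 39]
0.08 0.046 202.3 201.5 x 0.0462 z 0.074 [37 35 35]
0.08 0.052 202.7 199.3 x 0.0531 z 0.0685 [173 153 104]
0.08 0.058 203.0 197.1 x 0.0562 z 0.085 [94 86 70]
0.08 0.064 203.4 194.8 x 0.0625 z 0.0831 [146 150 135]
0.08 0.07 203.8 192.6 x 0.068 z 0.0858 [149 153 137]
0.08 0.076 204.2 190.4 x 0.0744 z 0.0835 [147 151 137]
0.08 0.082 204.6 188.2 x 0.0795 z 0.0876 [148 152 137]
0.08 0.088 204.9 186.0 x 0.0864 z 0.083 [146 150 136]
0.08 0.094 205.3 183.7 x 0.0935 z 0.0775 [148 152 138]
```

View pics/zd.png

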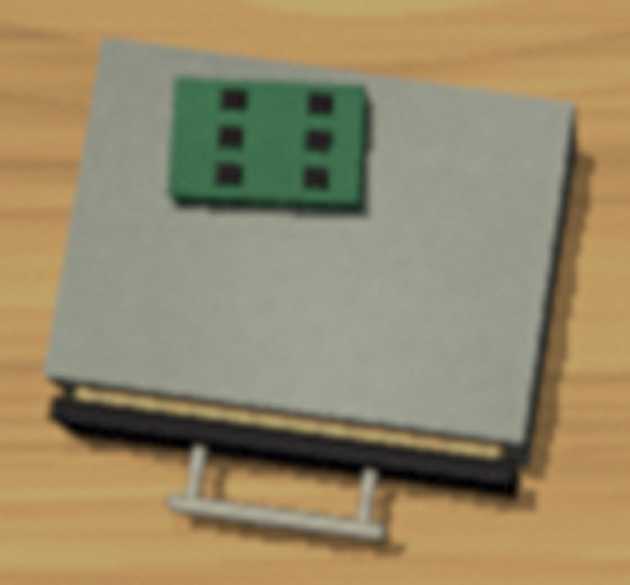

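```bash
python3 -m handwheel '[{"claw":-0.5,"dx":-0.017,"dy":0.05,"dz":0.0,"twist":0.14},{"claw":0,"dx":-0.034,"dy":0.1,"dz":0.01,"twist":0.28},{"claw":0.4,"dx":-0.051,"dy":0.149,"dz":0.02,"twist":0.42},{"claw":0.4,"dx":-0.069,"dy":0.2,"dz":0.03,"twist":0.56},{"claw":0.4,"dx":-0.086,"dy":0.249,"dz":0.04,"twist":0.7},{"claw":0.4,"dx":-0.103,"dy":0.299,"dz":0.05,"twist":0.84},{"claw":0.4,"dx":-0.12,"dy":0.348,"dz":0.06,"twist":0.98},{"claw":0.4,"dx":-0.137,"dy":0.398,"dz":0.07,"twist":1.12},{"claw":0.4,"dx":-0.154,"dy":0.448,"dz":0.08,"twist":1.26},{"claw":0.4,"dx":-0.172,"dy":0.498,"dz":0.08,"twist":1.383}]'
python3 - <<'E'
from h import *
o=get_obs();R=Rm(o['orientation']);print(o['t'],o['tcp_pos'],R[:2,:2],o['joints'].round(2),np.degrees(np.arctan2(R[1,0],R[0,0])))
t=np.array([.6024,.2162,.045])-o['tcp_pos'];print(R.T@t)
E
```

```text
t: 2.6
tcp_pos: [0.5772, 0.236, 0.1436]
orientation: [0.0, 0.997, -0.077, -0.001]
force: [0.2, 2.0, 0.2]
gripper_width: 0.302
2.6 [0.57720187 0.23600431 0.14362484] [[ 0.9882412  -0.15289308]
 [-0.15289364 -0.98824263]] [0.25 0.38 1.49 0.   1.27 0.4 ] -8.794667071526442
[0.02809669 0.01567388 0.09858459]
```

```bash
python3 -m handwheel '[{"claw":0.4,"dx":0,"dy":0,"dz":0.0,"twist":0},{"claw":0.4,"dx":0,"dy":0,"dz":0.0,"twist":0},{"claw":0.4,"dx":0,"dy":0,"dz":0,"twist":0},{"claw":0.4,"dx":0,"dy":0,"dz":0,"twist":0},{"claw":0.4,"dx":0,"dy":0,"dz":0,"twist":0},{"claw":0.4,"dx":0,"dy":0,"dz":0,"twist":0},{"claw":0.4,"dx":0,"dy":0,"dz":0,"twist":0},{"claw":0.4,"dx":0,"dy":0,"dz":0,"twist":0},{"claw":0.4,"dx":0,"dy":0,"dz":0,"twist":0},{"claw":0.4,"dx":0,"dy":0,"dz":0,"twist":0}]'
cat > st.py <<'E'
import sys
from h import *
o=get_obs();R=Rm(o['orientation']);print(o['t'],o['tcp_pos'].round(4),'yaw',np.degrees(np.arctan2(R[1,0],R[0,0])).round(2),'F',o['force'].round(1),'w',o['gripper_width'],'j',o['joints'].round(2))
if len(sys.argv)>3: print('rel',(R.T@(np.array([float(a) for a in sys.argv[1:4]])-o['tcp_pos'])).round(4))
E
python3 st.py .6024 .2162 .045
```

```text
t: 3.6
tcp_pos: [0.5765, 0.2376, 0.1448]
orientation: [0.0, 0.997, -0.074, -0.0]
force: [-0.2, -1.1, 0.3]
gripper_width: 0.299
3.6 [0.5765 0.2376 0.1448] yaw -8.48 F [-0.2 -1.1  0.3] w 0.298981601461624 j [ 0.25  0.38  1.49 -0.    1.27  0.4 ]
rel [0.0288 0.0173 0.0998]
```

```bash
python3 -m handwheel '[{"claw":0.4,"dx":0.029,"dy":0.017,"dz":0.01,"twist":0},{"claw":0.4,"dx":0.029,"dy":0.017,"dz":0.035,"twist":0},{"claw":0.4,"dx":0.029,"dy":0.017,"dz":0.06,"twist":0},{"claw":0.4,"dx":0.029,"dy":0.017,"dz":0.08,"twist":0},{"claw":0.4,"dx":0.029,"dy":0.017,"dz":0.1,"twist":0},{"claw":0.4,"dx":0.029,"dy":0.017,"dz":0.1,"twist":0},{"claw":1,"dx":0.029,"dy":0.017,"dz":0.1,"twist":0},{"claw":1,"dx":0.029,"dy":0.017,"dz":0.1,"twist":0},{"claw":1,"dx":0.029,"dy":0.017,"dz":0.1,"twist":0},{"claw":1,"dx":0.029,"dy":0.017,"dz":0.1,"twist":0}]'
python3 - <<'E'
from h import *
shot('wrist','w1.png')
E
python3 st.py
```

```text
t: 4.6
tcp_pos: [0.6038, 0.2168, 0.0465]
orientation: [-0.0, 0.997, -0.074, 0.001]
force: [-0.7, 0.6, 3.1]
gripper_width: 0.106
4.65 [0.6038 0.2168 0.0465] yaw -8.48 F [-1.7 -0.5  2.8] w 0.10624081700428775 j [0.21 0.53 1.5  0.   1.11 0.36]
```

View pics/w1.png

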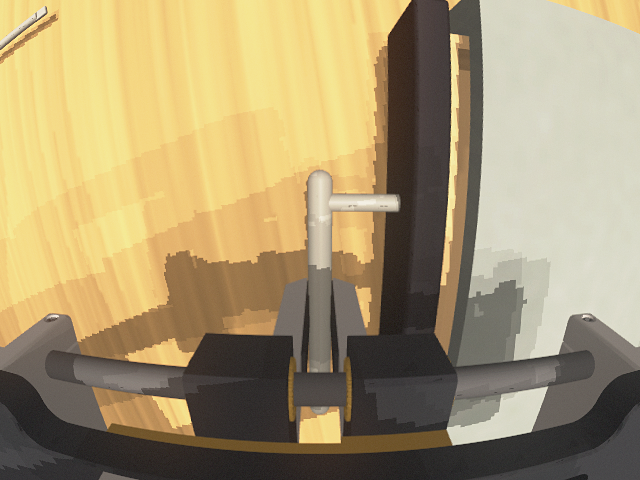

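The jaws hold the bar (column 320); the drawer front is at columns 390–440. Pulling.

```bash
python3 -m handwheel '[{"claw":1,"dx":-0.008,"dy":0,"dz":0,"twist":0},{"claw":1,"dx":-0.022,"dy":0,"dz":0,"twist":0},{"claw":1,"dx":-0.038,"dy":0,"dz":0,"twist":0},{"claw":1,"dx":-0.055,"dy":0,"dz":0,"twist":0},{"claw":1,"dx":-0.072,"dy":0,"dz":0,"twist":0},{"claw":1,"dx":-0.09,"dy":0,"dz":0,"twist":0},{"claw":1,"dx":-0.107,"dy":0,"dz":0,"twist":0},{"claw":1,"dx":-0.12,"dy":0,"dz":0,"twist":0},{"claw":1,"dx":-0.13,"dy":0,"dz":0,"twist":0},{"claw":1,"dx":-0.135,"dy":0,"dz":0,"twist":0}]'
python3 - <<'E'
from h import *
f=shot('top','t2.png')
np.save('/tmp/f2.npy',f,allow_pickle=True)
for t in ['sink_center','short_center','cab_drawer0_handle']:
    for q in mark_of(t,'top')[:2]:
        u,v=q['location'][0]*640,q['location'][1]*480
        print(t,round(q['conf'],2),round(u),round(v),atz(f,u,v,.04).round(3))
b=cv2.cvtColor(f['img'],cv2.COLOR_RGB2BGR)
cv2.imwrite('pics/t2z.png',cv2.resize(b[150:300,170:310],None,fx=4,fy=4,interpolation=cv2.INTER_CUBIC))
E
python3 st.py
```

```text
t: 5.65
tcp_pos: [0.4695, 0.237, 0.0464]
orientation: [-0.001, 0.997, -0.074, 0.002]
force: [1.5, 0.4, 4.9]
gripper_width: 0.105
sink_center 0.76 204 228 [0.594 0.29  0.04 ]
short_center 0.54 258 233 [0.582 0.147 0.04 ]
5.85 [0.4694 0.237  0.0464] yaw -8.45 F [-0.5  0.4  7.2] w 0.11055125353012318 j [0.3  0.32 1.81 0.   1.01 0.45]
```

View pics/t2z.png

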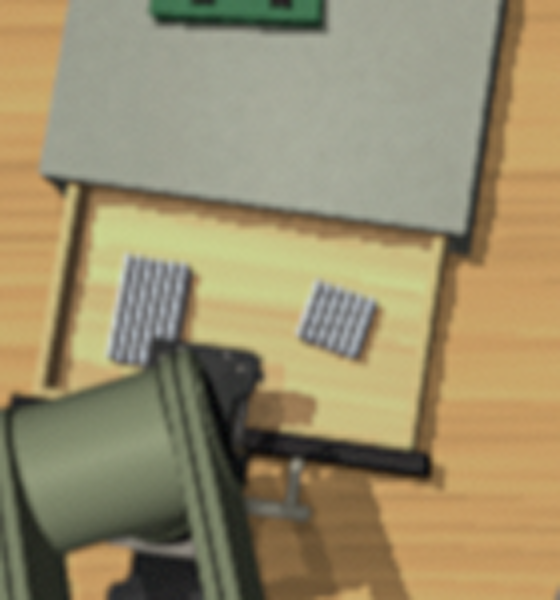

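```bash
python3 -m handwheel '[{"claw":1,"dx":-0.004,"dy":0,"dz":0,"twist":0},{"claw":1,"dx":-0.004,"dy":0,"dz":0,"twist":0},{"claw":0.4,"dx":-0.004,"dy":0,"dz":0,"twist":0},{"claw":0.4,"dx":-0.004,"dy":0,"dz":0,"twist":0},{"claw":0.4,"dx":-0.004,"dy":0,"dz":0,"twist":0},{"claw":0.4,"dx":-0.004,"dy":0,"dz":-0.03,"twist":0},{"claw":0.4,"dx":-0.004,"dy":0,"dz":-0.07,"twist":0},{"claw":0,"dx":0.03,"dy":-0.015,"dz":-0.11,"twist":-0.14},{"claw":-0.4,"dx":0.06,"dy":-0.03,"dz":-0.11,"twist":-0.28},{"claw":-0.4,"dx":0.09,"dy":-0.05,"dz":-0.11,"twist":-0.42}]'
python3 st.py .594 .290 .156
```

```text
t: 6.85
tcp_pos: [0.5678, 0.273, 0.1571]
orientation: [-0.0, 0.99, 0.138, 0.002]
force: [-0.4, -0.3, 0.6]
gripper_width: 0.518
6.85 [0.5678 0.273  0.1571] yaw 15.88 F [-0.4 -0.3  0.6] w 0.518196223208024 j [ 0.31  0.37  1.47 -0.    1.3   0.03]
rel [ 0.0298 -0.0092  0.0012]
```

```bash
python3 -m handwheel '[{"claw":-0.23,"dx":0.01,"dy":-0.003,"dz":0,"twist":-0.14},{"claw":-0.23,"dx":0.02,"dy":-0.006,"dz":0,"twist":-0.28},{"claw":-0.23,"dx":0.03,"dy":-0.009,"dz":0,"twist":-0.42},{"claw":-0.23,"dx":0.03,"dy":-0.009,"dz":0,"twist":-0.56},{"claw":-0.23,"dx":0.03,"dy":-0.009,"dz":0,"twist":-0.7},{"claw":-0.23,"dx":0.03,"dy":-0.009,"dz":0,"twist":-0.84},{"claw":-0.23,"dx":0.03,"dy":-0.009,"dz":0,"twist":-0.98},{"claw":-0.23,"dx":0.03,"dy":-0.009,"dz":0,"twist":-1.1},{"claw":-0.23,"dx":0.03,"dy":-0.009,"dz":0,"twist":-1.1},{"claw":-0.23,"dx":0.03,"dy":-0.009,"dz":0,"twist":-1.1}]'
python3 - <<'E'
from h import *
f=shot('wrist','w3.png');np.save('/tmp/w3.npy',f,allow_pickle=True)
for t in ['sink_center','short_center']:
    for q in mark_of(t,'wrist')[:2]:
        u,v=q['location'][0]*640,q['location'][1]*480
        print(t,round(q['conf'],2),round(u),round(v),atz(f,u,v,.04,True).round(4))
f=shot('top')
b=cv2.cvtColor(f['img'],cv2.COLOR_RGB2BGR);np.save('/tmp/f3.npy',f,allow_pickle=True)
cv2.imwrite('pics/t3z.png',cv2.resize(b[150:300,170:310],None,fx=4,fy=4,interpolation=cv2.INTER_CUBIC))
E
python3 st.py .594 .290 .156
```

```text
t: 7.85
tcp_pos: [0.5916, 0.2892, 0.1541]
orientation: [-0.0, 0.775, 0.632, -0.001]
force: [0.1, -0.0, 0.1]
gripper_width: 0.612
sink_center 0.65 308 244 [0.5901 0.2799 0.04  ]
short_center 0.81 167 269 [0.5878 0.1599 0.04  ]
8.05 [0.5919 0.2893 0.1546] yaw 78.55 F [-0.4  1.4 -1.3] w 0.6125907454272244 j [ 0.32  0.44  1.38  0.    1.32 -1.05]
rel [ 0.0011  0.0019 -0.0014]
```

View pics/w3.png

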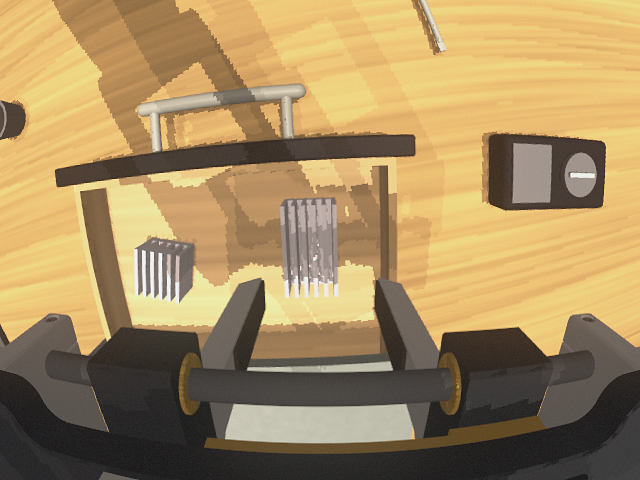

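View pics/t3z.png

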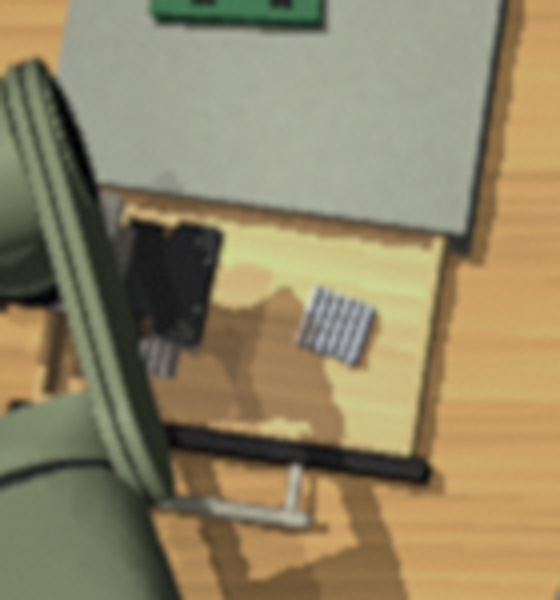

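```bash
python3 - <<'E'
from h import *
f=np.load('/tmp/w3.npy',allow_pickle=True).item()
b=cv2.cvtColor(f['img'],cv2.COLOR_RGB2BGR)
cv2.imwrite('pics/w3z.png',cv2.resize(b[180:320,240:400],None,fx=4,fy=4,interpolation=cv2.INTER_CUBIC))
print(f['origin'],Rm(f['rotation']).round(3), f['depth'][[215,240,265,285,293],310])
E
```

```text
[0.51735905 0.30431338 0.31587726] [[ 0.201 -0.945 -0.258]
 [ 0.98   0.193  0.055]
 [-0.002 -0.264  0.965]] [0.292572   0.29598612 0.30160454 0.31513408 0.3175542 ]
```

View pics/w3z.png

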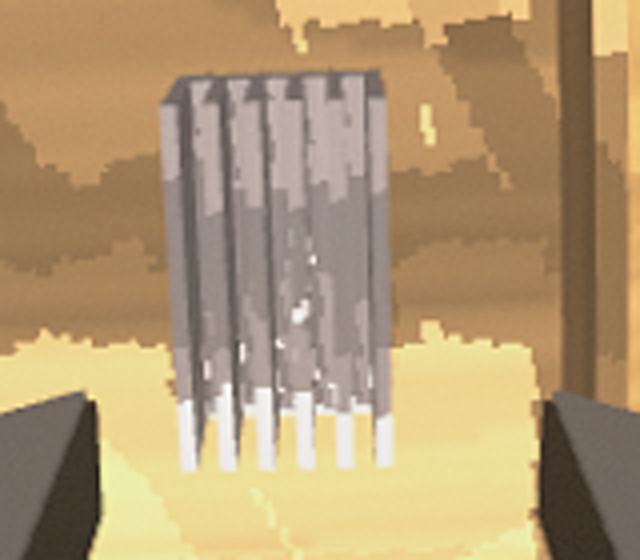

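```bash
python3 - <<'E'
from h import *
f=np.load('/tmp/w3.npy',allow_pickle=True).item()
P=lambda x,y,z=.058:atz(f,240-.5+(x+.5)/4,180-.5+(y+.5)/4,z,True)
k=[P(162,103),P(386,98),P(393,467),P(179,470)]
for i in range(4): print(k[i].round(4),np.linalg.norm(k[i]-k[i-1]).round(4))
c=sum(k)/4;ax=k[2]+k[3]-k[0]-k[1];print(c,np.degrees(np.arctan2(ax[1],ax[0])))
b=[P(180,75,.022),P(380,71,.022)];print(b,np.linalg.norm(b[0]-b[1]))
f=np.load('/tmp/f2.npy',allow_pickle=True).item()
T=lambda x,y,z=.058:atz(f,170-.5+(x+.5)/4,150-.5+(y+.5)/4,z)
k=[T(127,255),T(190,264),T(110,360)];print([q.round(4) for q in k],np.linalg.norm(k[0]-k[1]),np.linalg.norm(k[0]-k[2]),(k[1]+k[2])/2);ax=k[0]-k[2];print(np.degrees(np.arctan2(ax[1],ax[0])))
E
python3 st.py
```

```text
[0.5537 0.2681 0.058 ] 0.07
[0.5608 0.3069 0.058 ] 0.0394
[0.6298 0.295  0.058 ] 0.0701
[0.6225 0.2552 0.058 ] 0.0405
[0.5916935  0.28129429 0.058     ] -10.200946736497496
[array([0.55395479, 0.26784366, 0.022     ]), array([0.56125396, 0.30712776, 0.022     ])] 0.039956460877765776
[array([0.6313, 0.2938, 0.058 ]), array([0.625 , 0.2522, 0.058 ]), array([0.5615, 0.3037, 0.058 ])] 0.04207602988138617 0.07048523979777556 [0.59328516 0.2779488  0.058     ]
-8.04159136878771
8.05 [0.5919 0.2893 0.1546] yaw 78.55 F [-0.4  1.4 -1.3] w 0.6125907454272244 j [ 0.32  0.44  1.38  0.    1.32 -1.05]
```

```bash
python3 -m handwheel '[{"claw":-0.23,"dx":-0.009,"dy":0.002,"dz":0.01,"twist":-0.024},{"claw":-0.23,"dx":-0.009,"dy":0.002,"dz":0.03,"twist":-0.024},{"claw":-0.23,"dx":-0.009,"dy":0.002,"dz":0.055,"twist":-0.024},{"claw":-0.23,"dx":-0.009,"dy":0.002,"dz":0.08,"twist":-0.024},{"claw":-0.23,"dx":-0.009,"dy":0.002,"dz":0.1,"twist":-0.024},{"claw":-0.23,"dx":-0.009,"dy":0.002,"dz":0.111,"twist":-0.024},{"claw":-0.23,"dx":-0.009,"dy":0.002,"dz":0.111,"twist":-0.024},{"claw":1,"dx":-0.009,"dy":0.002,"dz":0.111,"twist":-0.024},{"claw":1,"dx":-0.009,"dy":0.002,"dz":0.111,"twist":-0.024},{"claw":1,"dx":-0.009,"dy":0.002,"dz":0.111,"twist":-0.024}]'
python3 -m handwheel '[{"claw":1,"dx":0,"dy":0,"dz":0,"twist":0},{"claw":1,"dx":0,"dy":0,"dz":0,"twist":0},{"claw":1,"dx":0,"dy":0,"dz":-0.01,"twist":0},{"claw":1,"dx":0,"dy":0,"dz":-0.025,"twist":0},{"claw":1,"dx":0,"dy":0,"dz":-0.045,"twist":0},{"claw":1,"dx":0,"dy":0,"dz":-0.065,"twist":0},{"claw":1,"dx":0,"dy":0,"dz":-0.085,"twist":0},{"claw":1,"dx":0,"dy":0,"dz":-0.105,"twist":0},{"claw":1,"dx":0,"dy":0,"dz":-0.115,"twist":0},{"claw":1,"dx":0,"dy":0,"dz":-0.12,"twist":0}]'
python3 - <<'E'
from h import *
f=shot('wrist','w4.png');np.save('/tmp/w4.npy',f,allow_pickle=True)
print(f['origin'])
E
python3 st.py
```

```text
t: 9.05
tcp_pos: [0.5935, 0.2806, 0.0455]
orientation: [0.001, 0.766, 0.643, 0.002]
force: [0.2, 1.0, 1.3]
gripper_width: 0.422
t: 10.05
tcp_pos: [0.5928, 0.2803, 0.1656]
orientation: [0.0, 0.766, 0.643, 0.001]
force: [-0.8, -0.7, -2.2]
gripper_width: 0.421
[0.51762337 0.29321968 0.32715426]
10.1 [0.5928 0.2803 0.1656] yaw 79.98 F [-0.  -1.1 -1. ] w 0.42767805354617594 j [ 0.31  0.42  1.39 -0.    1.33 -1.09]
```

View pics/w4.png

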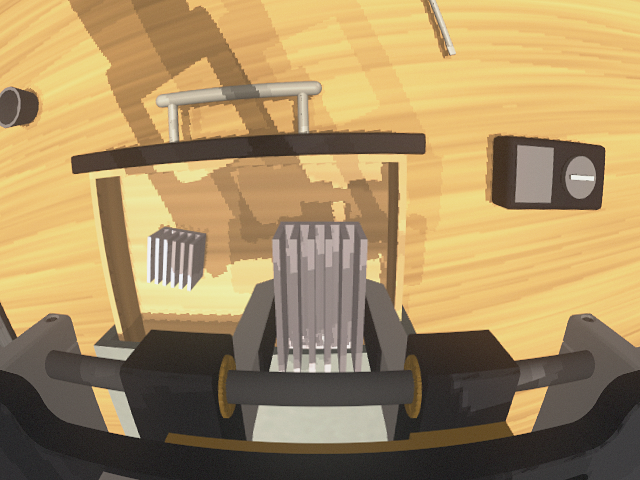

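```bash
python3 -m handwheel '[{"claw":1,"dx":-0.02,"dy":0.001,"dz":0,"twist":-0.02},{"claw":1,"dx":-0.06,"dy":0.003,"dz":0,"twist":-0.05},{"claw":1,"dx":-0.11,"dy":0.006,"dz":0,"twist":-0.08},{"claw":1,"dx":-0.16,"dy":0.008,"dz":0,"twist":-0.11},{"claw":1,"dx":-0.21,"dy":0.011,"dz":0,"twist":-0.14},{"claw":1,"dx":-0.26,"dy":0.013,"dz":0,"twist":-0.17},{"claw":1,"dx":-0.31,"dy":0.016,"dz":0,"twist":-0.2},{"claw":1,"dx":-0.355,"dy":0.018,"dz":0,"twist":-0.23},{"claw":1,"dx":-0.39,"dy":0.02,"dz":0,"twist":-0.26},{"claw":1,"dx":-0.41,"dy":0.021,"dz":0,"twist":-0.29}]'
python3 - <<'E'
from h import *
f=shot('wrist','w5.png');np.save('/tmp/w5.npy',f,allow_pickle=True)
f=shot('top','t5.png');np.save('/tmp/f5.npy',f,allow_pickle=True)
E
python3 st.py .5293 -.2270 .165
```

```text
t: 11.1
tcp_pos: [0.5401, -0.13, 0.1627]
orientation: [-0.001, 0.666, 0.746, -0.001]
force: [-0.4, 0.2, -2.5]
gripper_width: 0.424
11.2 [ 0.5404 -0.1298  0.1627] yaw 96.36 F [ 0.1  0.3 -1. ] w 0.42469359561535314 j [-0.39  0.22  1.65 -0.    1.27 -2.07]
rel [-0.0954 -0.0218 -0.0023]
```

View pics/w5.png

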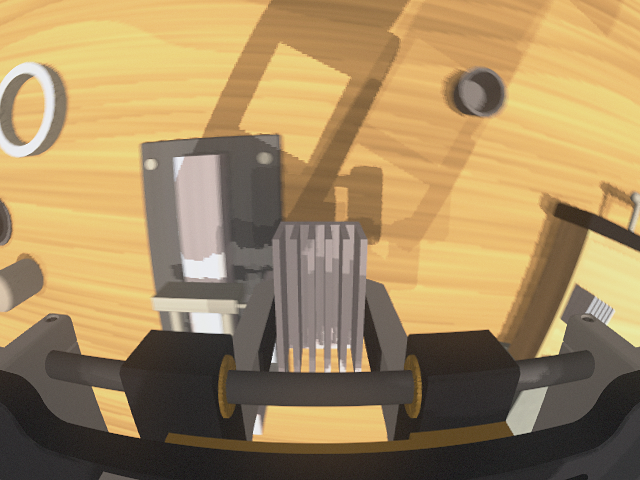

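View pics/t5.png

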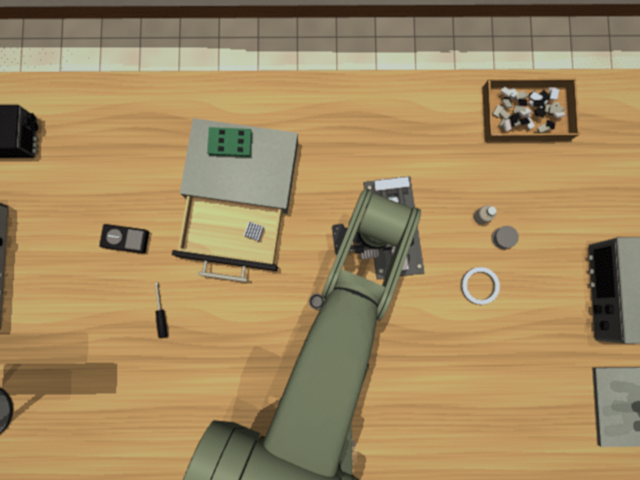

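```bash
python3 - <<'E'
from h import *
f=np.load('/tmp/w5.npy',allow_pickle=True).item()
b=cv2.cvtColor(f['img'],cv2.COLOR_RGB2BGR)
cv2.imwrite('pics/w5z.png',cv2.resize(b[125:315,130:390],None,fx=3,fy=3,interpolation=cv2.INTER_CUBIC))
g=np.load('/tmp/f5.npy',allow_pickle=True).item()
b=cv2.cvtColor(g['img'],cv2.COLOR_RGB2BGR)
cv2.imwrite('pics/t5z.png',cv2.resize(b[185:285,160:310],None,fx=5,fy=5,interpolation=cv2.INTER_CUBIC))
E
```

View pics/w5z.png

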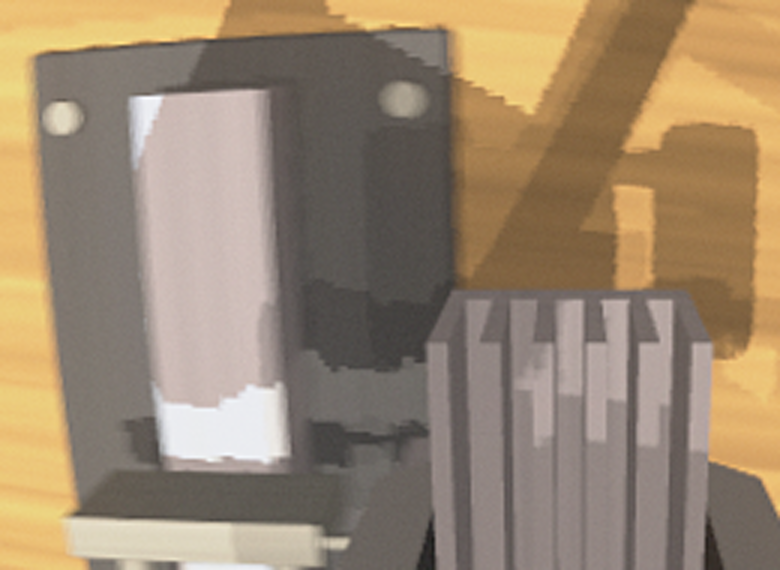

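View pics/t5z.png

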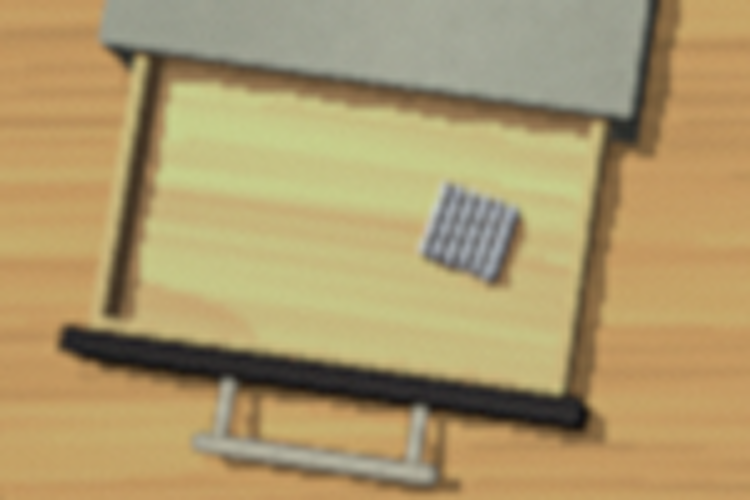

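```bash
python3 - <<'E'
from h import *
f=np.load('/tmp/w5.npy',allow_pickle=True).item()
P=lambda x,y,z:atz(f,130-.5+(x+.5)/3,125-.5+(y+.5)/3,z,True)
fl,fr,bl,br=[P(*a,.04) for a in [(130,97),(268,90),(158,455),(291,455)]]
X=np.array([np.cos(np.radians(6.6)),np.sin(np.radians(6.6)),0])
print('bed w',np.linalg.norm(fl-fr),np.linalg.norm(bl-br));d=bl+br-fl-fr
print('yaw',np.degrees(np.arctan2(d[1],d[0])),'front mid',(fl+fr)/2,'bed0',(fl+fr)/2+.105*X,'mid back',(bl+br)/2)
s=[P(68,515,.077),P(318,523,.077)];print('stop',s,(s[0]+s[1])/2,np.linalg.norm(s[0]-s[1]))
o=get_obs();R=Rm(o['orientation']);zt=o['tcp_pos'][2]-.0235+.036
for z,a,b in ((zt,(430,343),(710,343)),(zt-.036,(447,290),(690,292))):
    p,q=P(*a,z),P(*b,z);print('sink near',np.linalg.norm(p-q),(R.T@((p+q)/2-o['tcp_pos'])).round(4),'in tool; edge dir',(R.T@(q-p)).round(4))
k=[P(36,55,.012),P(447,30,.012)];print('base front',np.linalg.norm(k[0]-k[1]),(k[0]+k[1])/2,(k[0]+k[1])/2+.12*X)
g=np.load('/tmp/f5.npy',allow_pickle=True).item()
T=lambda x,y,z:atz(g,160-.5+(x+.5)/5,185-.5+(y+.5)/5,z)
D=np.array([np.cos(np.radians(-8.46)),np.sin(np.radians(-8.46)),0])
bar=(T(195,443,.05)+T(436,477,.05))/2;print('bar',bar,'moved',(np.array([.6024,.2162,.05])-bar)@D)
print('bar to cab front', [(T(*a,.085)-bar)@D for a in ((103,42),(632,120))],'front panel outer',[(T(*a,.074)-bar)@D for a in ((66,345),(580,425))])
E
```

```text
bed w 0.03905308809015819 0.04003669116939496
yaw 6.606332940293203 front mid [ 0.48196578 -0.2356158   0.04      ] bed0 [ 0.58626992 -0.2235474   0.04      ] mid back [ 0.58165247 -0.22407049  0.04      ]
stop [array([ 0.58919644, -0.2563179 ,  0.077     ]), array([ 0.58128132, -0.18840192,  0.077     ])] [ 0.58523888 -0.22235991  0.077     ] 0.0683756549922415
sink near 0.038939417299592854 [-0.0008 -0.0372 -0.0124] in tool; edge dir [ 0.0389 -0.0001  0.    ]
sink near 0.04140877566239665 [-0.0011 -0.037   0.0236] in tool; edge dir [0.0414 0.0003 0.    ]
base front 0.1256983552822559 [ 0.46750169 -0.23649846  0.012     ] [ 0.58670642 -0.22270601  0.012     ]
bar [0.46456705 0.236681   0.05      ] moved 0.13934630597455147
bar to cab front [np.float64(0.19781027108513838), np.float64(0.19581800473441036)] front panel outer [np.float64(0.03967132603470041), np.float64(0.03596334915070846)]
```

```bash
python3 -m handwheel '[{"claw":1,"dx":-0.02,"dy":-0.005,"dz":0,"twist":-0.004},{"claw":1,"dx":-0.045,"dy":-0.01,"dz":0,"twist":-0.004},{"claw":1,"dx":-0.07,"dy":-0.015,"dz":0,"twist":-0.004},{"claw":1,"dx":-0.087,"dy":-0.019,"dz":0.005,"twist":-0.004},{"claw":1,"dx":-0.096,"dy":-0.019,"dz":0.02,"twist":-0.004},{"claw":1,"dx":-0.096,"dy":-0.019,"dz":0.04,"twist":-0.004},{"claw":1,"dx":-0.096,"dy":-0.019,"dz":0.06,"twist":-0.004},{"claw":1,"dx":-0.096,"dy":-0.019,"dz":0.075,"twist":-0.004},{"claw":1,"dx":-0.096,"dy":-0.019,"dz":0.08,"twist":-0.004},{"claw":1,"dx":-0.096,"dy":-0.019,"dz":0.08,"twist":-0.004}]'
python3 - <<'E'
from h import *
f=shot('wrist','w6.png');np.save('/tmp/w6.npy',f,allow_pickle=True)
b=cv2.cvtColor(f['img'],cv2.COLOR_RGB2BGR)
cv2.imwrite('pics/w6z.png',cv2.resize(b[100:400,220:420],None,fx=2,fy=2,interpolation=cv2.INTER_CUBIC))
f=shot('scene','s6.png');np.save('/tmp/s6.npy',f,allow_pickle=True)
b=cv2.cvtColor(f['img'],cv2.COLOR_RGB2BGR)
cv2.imwrite('pics/s6z.png',cv2.resize(b[130:250,200:360],None,fx=5,fy=5,interpolation=cv2.INTER_CUBIC))
E
python3 st.py .5323 -.2271 .0635
```

```text
t: 12.2
tcp_pos: [0.533, -0.2238, 0.0823]
orientation: [-0.001, 0.664, 0.748, -0.0]
force: [-0.7, 0.1, -1.2]
gripper_width: 0.429
12.3 [ 0.5344 -0.2248  0.0843] yaw 96.85 F [ 0.8 -0.3 -0.9] w 0.42221381246469253 j [-0.55  0.36  1.65  0.    1.13 -2.24]
rel [-0.002  -0.0023  0.0208]
```

View pics/w6z.png

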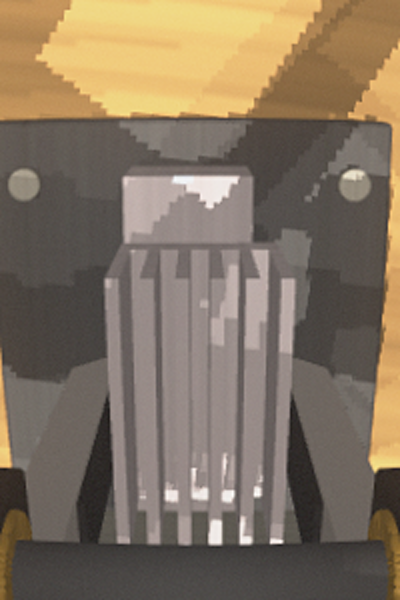

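View pics/s6z.png

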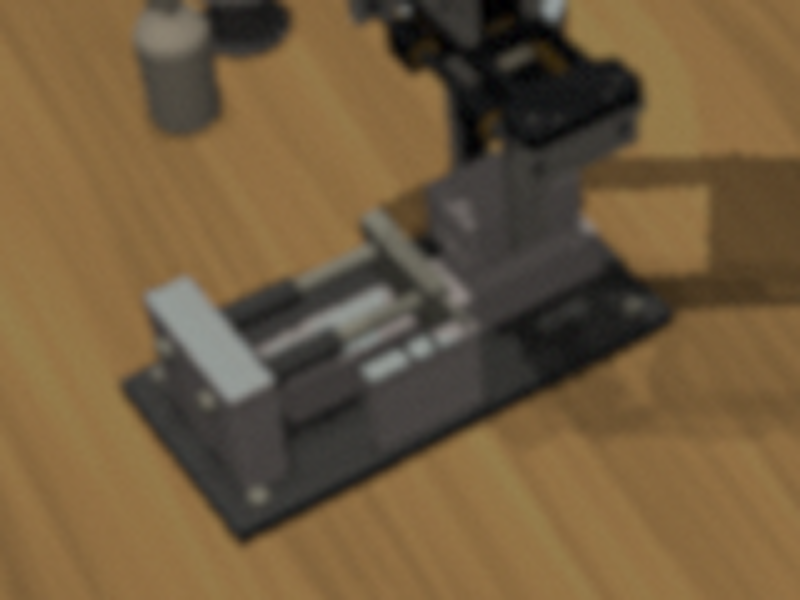

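```bash
python3 - <<'E'
from h import *
f=np.load('/tmp/w6.npy',allow_pickle=True).item()
P=lambda x,y,z:atz(f,220-.5+(x+.5)/2,100-.5+(y+.5)/2,z,True)
o=get_obs();R=Rm(o['orientation']);tp=o['tcp_pos'];zb=tp[2]-.0235
def rep(n,a,b,z):
    p,q=P(*a,z),P(*b,z);print(n,'w',np.linalg.norm(p-q).round(4),'mid tool',(R.T@((p+q)/2-tp)).round(4),'dir',np.degrees(np.arctan2(*(R.T@(q-p))[[1,0]])).round(2))
rep('bed front',(122,176),(253,176),.04)
rep('sink top',(106,280),(294,280),zb+.036)
rep('sink base',(122,245),(277,245),zb)
rep('base front',(0,122),(390,122),.012)
E
```

```text
bed front w 0.0362 mid tool [-0.0027 -0.0532  0.0443] dir 0.13
sink top w 0.0387 mid tool [ 0.0006 -0.0383 -0.0125] dir 0.04
sink base w 0.0392 mid tool [ 0.0006 -0.0381  0.0235] dir 0.04
base front w 0.1237 mid tool [-0.0008 -0.0681  0.0723] dir 0.08
```

```bash
python3 -m handwheel '[{"claw":1,"dx":-0.003,"dy":0,"dz":0.003,"twist":0},{"claw":1,"dx":-0.003,"dy":0,"dz":0.008,"twist":0},{"claw":1,"dx":-0.003,"dy":0,"dz":0.012,"twist":0},{"claw":1,"dx":-0.003,"dy":0,"dz":0.015,"twist":0},{"claw":1,"dx":-0.003,"dy":0,"dz":0.017,"twist":0},{"claw":1,"dx":-0.003,"dy":0,"dz":0.018,"twist":0},{"claw":1,"dx":-0.003,"dy":0,"dz":0.019,"twist":0},{"claw":1,"dx":-0.003,"dy":0,"dz":0.02,"twist":0},{"claw":1,"dx":-0.003,"dy":0,"dz":0.02,"twist":0},{"claw":1,"dx":-0.003,"dy":0,"dz":0.02,"twist":0}]'
for i in 1 2 3; do python3 st.py .5323 -.2271 .0635;python3 -c "
from plant import *;grab_frame('top')"; done
```

```text
t: 13.3
tcp_pos: [0.5342, -0.2279, 0.0639]
orientation: [0.0, 0.664, 0.748, 0.0]
force: [-1.0, -0.1, -1.2]
gripper_width: 0.427
13.3 [ 0.5342 -0.2279  0.0639] yaw 96.83 F [-1.  -0.1 -1.2] w 0.42656485980977754 j [-0.55  0.39  1.66  0.    1.09 -2.24]
rel [ 0.001  -0.0018  0.0004]
13.35 [ 0.5342 -0.2279  0.0639] yaw 96.83 F [ 1.4  0.  -1.9] w 0.4229367960900282 j [-0.55  0.39  1.66 -0.    1.09 -2.24]
rel [ 0.001  -0.0018  0.0004]
13.4 [ 0.5342 -0.2279  0.0639] yaw 96.83 F [-1.   0.3 -1.3] w 0.4214696154712373 j [-0.55  0.39  1.66 -0.    1.09 -2.24]
rel [ 0.001  -0.0018  0.0004]
```

```bash
python3 -m handwheel '[{"claw":1,"dx":0,"dy":0,"dz":0.0003,"twist":0.004},{"claw":1,"dx":0,"dy":0,"dz":0.0006,"twist":0.004},{"claw":1,"dx":0,"dy":0,"dz":0.0009,"twist":0.004},{"claw":1,"dx":0,"dy":0,"dz":0.0012,"twist":0.004},{"claw":1,"dx":0,"dy":0,"dz":0.0015,"twist":0.004},{"claw":1,"dx":0,"dy":0,"dz":0.0015,"twist":0.004},{"claw":1,"dx":0,"dy":0,"dz":0.0015,"twist":0.004},{"claw":1,"dx":0,"dy":0,"dz":0.0015,"twist":0.004},{"claw":1,"dx":0,"dy":0,"dz":0.0015,"twist":0.004},{"claw":1,"dx":0,"dy":0,"dz":0.0015,"twist":0.004}]'
for i in 1 2 3; do python3 st.py;python3 -c "
from plant import *;grab_frame('top')"; done
```

```text
t: 14.45
tcp_pos: [0.5343, -0.2279, 0.0636]
orientation: [0.0, 0.665, 0.747, 0.0]
force: [-3.6, 1.5, 6.2]
gripper_width: 0.422
14.45 [ 0.5343 -0.2279  0.0636] yaw 96.61 F [-3.6  1.5  6.2] w 0.42228737085493273 j [-0.55  0.39  1.66 -0.    1.09 -2.24]
14.5 [ 0.5343 -0.228   0.0635] yaw 96.61 F [-2.6  1.8  7.1] w 0.421896820074704 j [-0.55  0.39  1.66 -0.    1.09 -2.24]
14.55 [ 0.5343 -0.228   0.0635] yaw 96.61 F [-3.1  1.9  6.9] w 0.4255866513127409 j [-0.55  0.39  1.66 -0.    1.09 -2.24]
```

```bash
python3 -m handwheel '[{"claw":1,"dx":0,"dy":0,"dz":-0.0012,"twist":0},{"claw":1,"dx":0,"dy":0,"dz":-0.0012,"twist":0},{"claw":0.0,"dx":0,"dy":0,"dz":-0.0012,"twist":0},{"claw":0,"dx":0,"dy":0,"dz":-0.0012,"twist":0},{"claw":0,"dx":0,"dy":-0.001,"dz":0.003,"twist":0},{"claw":0,"dx":0,"dy":-0.002,"dz":0.006,"twist":0},{"claw":0,"dx":0,"dy":-0.003,"dz":0.006,"twist":0},{"claw":1,"dx":0,"dy":-0.003,"dz":0.006,"twist":0},{"claw":1,"dx":0,"dy":-0.003,"dz":0.006,"twist":0},{"claw":1,"dx":0,"dy":-0.003,"dz":0.006,"twist":0}]'
python3 - <<'E'
from h import *
f=shot('wrist','w7.png');np.save('/tmp/w7.npy',f,allow_pickle=True)
b=cv2.cvtColor(f['img'],cv2.COLOR_RGB2BGR)
cv2.imwrite('pics/w7z.png',cv2.resize(b[100:400,220:420],None,fx=2,fy=2,interpolation=cv2.INTER_CUBIC))
E
python3 st.py
```

```text
t: 15.6
tcp_pos: [0.531, -0.2281, 0.0561]
orientation: [-0.0, 0.665, 0.747, -0.0]
force: [-0.6, 0.8, -1.1]
gripper_width: 0.424
15.65 [ 0.531  -0.228   0.0561] yaw 96.61 F [ 0.3  0.1 -1.5] w 0.4276189460215825 j [-0.56  0.4   1.67 -0.    1.07 -2.24]
```

View pics/w7z.png

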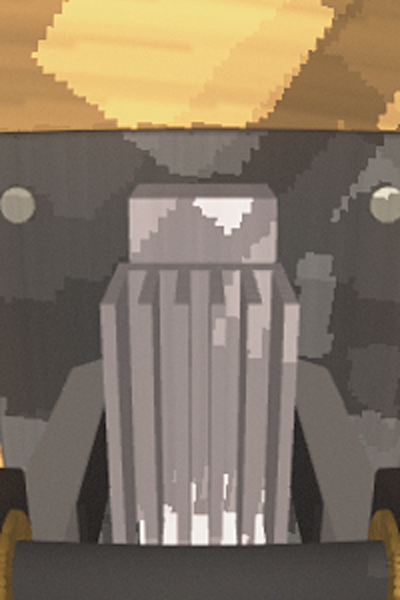

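```bash
python3 -m handwheel '[{"claw":1,"dx":0,"dy":0.002,"dz":0,"twist":0},{"claw":1,"dx":0,"dy":0.006,"dz":0,"twist":0},{"claw":1,"dx":0,"dy":0.01,"dz":0,"twist":0},{"claw":1,"dx":0,"dy":0.014,"dz":0,"twist":0},{"claw":1,"dx":0,"dy":0.018,"dz":0,"twist":0},{"claw":1,"dx":0,"dy":0.022,"dz":0,"twist":0},{"claw":1,"dx":0,"dy":0.026,"dz":0,"twist":0},{"claw":1,"dx":0,"dy":0.029,"dz":0,"twist":0},{"claw":1,"dx":0,"dy":0.03,"dz":0,"twist":0},{"claw":1,"dx":0,"dy":0.03,"dz":0,"twist":0}]'
cat > chk.py <<'E'
import sys
from h import *
n=sys.argv[1]
F=[]
for i in range(3): F.append(get_obs()['force']);grab_frame('wrist')
F.append(get_obs()['force'])
X=np.array([np.cos(np.radians(6.6)),np.sin(np.radians(6.6)),0]);F=np.array(F)
print('F',F.mean(0).round(2),'along',(F@X).round(1),(F@X).mean().round(2))
f=shot('wrist');np.save('/tmp/w%s.npy'%n,f,allow_pickle=True)
b=cv2.cvtColor(f['img'],cv2.COLOR_RGB2BGR)
cv2.imwrite('pics/w%sz.png'%n,cv2.resize(b[100:400,220:420],None,fx=2,fy=2,interpolation=cv2.INTER_CUBIC))
f=shot('scene');np.save('/tmp/s%s.npy'%n,f,allow_pickle=True)
b=cv2.cvtColor(f['img'],cv2.COLOR_RGB2BGR)
cv2.imwrite('pics/s%sz.png'%n,cv2.resize(b[155:235,220:320],None,fx=7,fy=7,interpolation=cv2.INTER_CUBIC))
E
python3 chk.py 8; python3 st.py
```

```text
t: 16.65
tcp_pos: [0.5604, -0.2247, 0.0561]
orientation: [-0.001, 0.665, 0.747, -0.0]
force: [-4.0, -1.4, 0.5]
gripper_width: 0.425
F [-4.16 -1.19  0.13] along [-4.1 -4.3 -4.4 -4.3] -4.27
16.9 [ 0.5604 -0.2247  0.0561] yaw 96.6 F [-4.5 -1.2 -1.2] w 0.42513148497351355 j [-0.52  0.45  1.6  -0.    1.1  -2.21]
```

View pics/s8z.png

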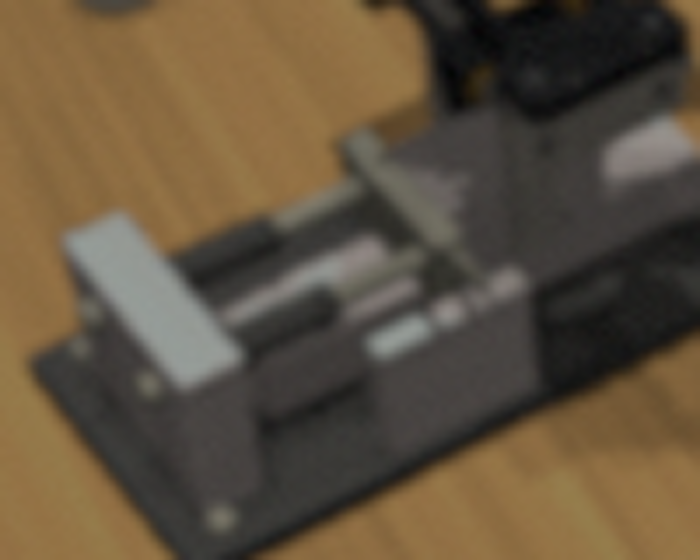

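```bash
python3 -m handwheel '[{"claw":1,"dx":0,"dy":0.002,"dz":0,"twist":0},{"claw":1,"dx":0,"dy":0.004,"dz":0,"twist":0},{"claw":1,"dx":0,"dy":0.006,"dz":0,"twist":0},{"claw":1,"dx":0,"dy":0.008,"dz":0,"twist":0},{"claw":1,"dx":0,"dy":0.01,"dz":0,"twist":0},{"claw":1,"dx":0,"dy":0.012,"dz":0,"twist":0},{"claw":1,"dx":0,"dy":0.013,"dz":0,"twist":0},{"claw":1,"dx":0,"dy":0.014,"dz":0,"twist":0},{"claw":1,"dx":0,"dy":0.014,"dz":0,"twist":0},{"claw":1,"dx":0,"dy":0.014,"dz":0,"twist":0}]'
python3 chk.py 9; python3 st.py
```

```text
t: 17.9
tcp_pos: [0.5727, -0.2233, 0.0561]
orientation: [-0.002, 0.665, 0.747, -0.001]
force: [-9.8, -1.1, 2.2]
gripper_width: 0.422
F [-9.47 -1.12  3.04] along [-9.8 -9.  -9.5 -9.8] -9.54
18.15 [ 0.5727 -0.2232  0.0561] yaw 96.6 F [-9.  -1.3  3.1] w 0.41993328308877903 j [-0.51  0.47  1.57 -0.    1.11 -2.2 ]
```

View pics/s9z.png

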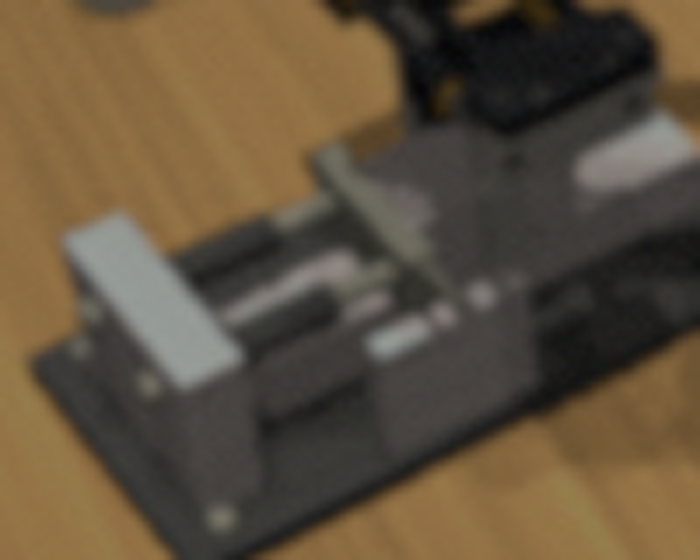

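View pics/w9z.png

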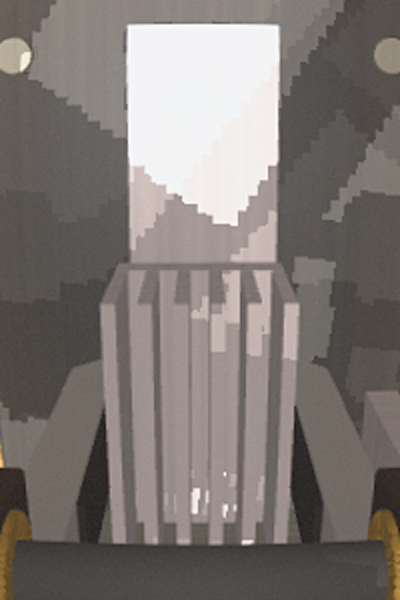

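```bash
python3 - <<'E'
from h import *
S=[]
for n in '69':
    f=np.load('/tmp/s%s.npy'%n,allow_pickle=True).item()
    b=cv2.cvtColor(f['img'],cv2.COLOR_RGB2BGR)
    c=cv2.resize(b[170:215,255:305],None,fx=8,fy=8,interpolation=cv2.INTER_CUBIC)
    S.append(cv2.convertScaleAbs(c,alpha=1.8))
cv2.imwrite('pics/cmp.png',np.hstack(S))
# project bed-frame points
X=np.array([np.cos(np.radians(6.6)),np.sin(np.radians(6.6)),0]);Y=np.array([-X[1],X[0],0]);o=np.array([.585,-.222,0])
K=f['mtx'];R=Rm(f['rotation'])
def pr(x,y,z):
    pc=R.T@(o+X*x+Y*y+[0,0,z]-f['origin']);u=K[0,0]*pc[0]/-pc[2]+K[0,2];v=-K[1,1]*pc[1]/-pc[2]+K[1,2];return ((u-255+.5)*8,(v-170+.5)*8)
for d in (0,.0175,.022,.025,.0325): print(d,'plate front-left top',np.round(pr(d,.035,.077)),'front-right',np.round(pr(d,-.035,.077)),'rail y45',np.round(pr(d,.045,.066)),np.round(pr(d,.055,.066)))
w=np.load('/tmp/w9.npy',allow_pickle=True).item()
g=shot('top');b=cv2.cvtColor(g['img'],cv2.COLOR_RGB2BGR)
cv2.imwrite('pics/t9z.png',cv2.resize(b[170:285,350:440],None,fx=5,fy=5,interpolation=cv2.INTER_CUBIC))
cv2.imwrite('pics/w9f.png',cv2.cvtColor(w['img'],cv2.COLOR_RGB2BGR))
E
```

```text
0 plate front-left top [275. 128.] front-right [161.   4.] rail y45 [294. 171.] [310. 189.]
0.0175 plate front-left top [228. 151.] front-right [115.  26.] rail y45 [247. 194.] [264. 213.]
0.022 plate front-left top [216. 157.] front-right [103.  31.] rail y45 [235. 200.] [252. 219.]
0.025 plate front-left top [208. 161.] front-right [95. 35.] rail y45 [227. 204.] [244. 223.]
0.0325 plate front-left top [187. 171.] front-right [75. 44.] rail y45 [207. 214.] [223. 233.]
```

View pics/cmp.png

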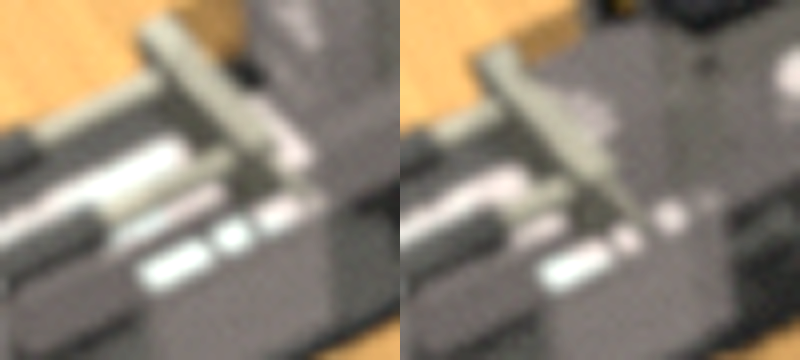

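View pics/t9z.png

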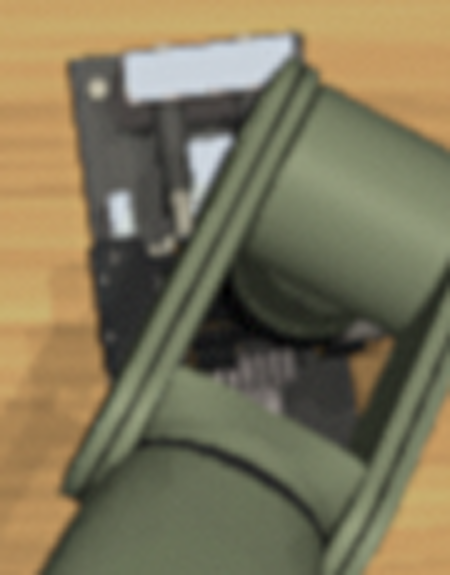

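View pics/w9f.png

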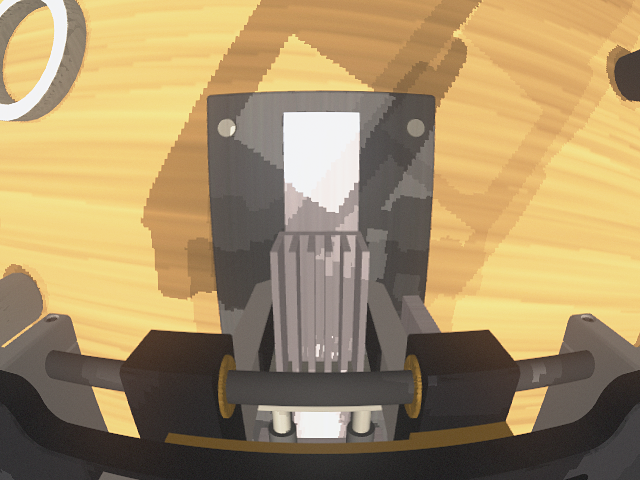

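```bash
python3 -m handwheel '[{"claw":1,"dx":0,"dy":0.0005,"dz":0,"twist":0},{"claw":1,"dx":0,"dy":0.001,"dz":0,"twist":0},{"claw":1,"dx":0,"dy":0.0015,"dz":0,"twist":0},{"claw":1,"dx":0,"dy":0.002,"dz":0,"twist":0},{"claw":1,"dx":0,"dy":0.0025,"dz":0,"twist":0},{"claw":1,"dx":0,"dy":0.0028,"dz":0,"twist":0},{"claw":1,"dx":0,"dy":0.0028,"dz":0,"twist":0},{"claw":1,"dx":0,"dy":0.0028,"dz":0,"twist":0},{"claw":1,"dx":0,"dy":0.0028,"dz":0,"twist":0},{"claw":1,"dx":0,"dy":0.0028,"dz":0,"twist":0}]'
python3 chk.py 10; python3 st.py
python3 - <<'E'
from h import *
S=[]
for n in ('6','10'):
    f=np.load('/tmp/s%s.npy'%n,allow_pickle=True).item()
    b=cv2.cvtColor(f['img'],cv2.COLOR_RGB2BGR)
    c=cv2.resize(b[170:215,255:305],None,fx=8,fy=8,interpolation=cv2.INTER_CUBIC)
    S.append(cv2.convertScaleAbs(c,alpha=1.8))
cv2.imwrite('pics/cmp2.png',np.hstack(S))
cv2.imwrite('pics/s10.png',b)
E
```

```text
t: 19.2
tcp_pos: [0.5749, -0.223, 0.0562]
orientation: [-0.002, 0.665, 0.747, -0.002]
force: [-11.2, -0.9, 4.5]
gripper_width: 0.425
F [-11.26  -1.35   4.48] along [-11.3 -11.4 -11.1 -11.6] -11.34
19.45 [ 0.5749 -0.223   0.0562] yaw 96.61 F [-11.   -1.1   3.5] w 0.42439926393598726 j [-0.51  0.47  1.56 -0.    1.11 -2.19]
```

View pics/cmp2.png

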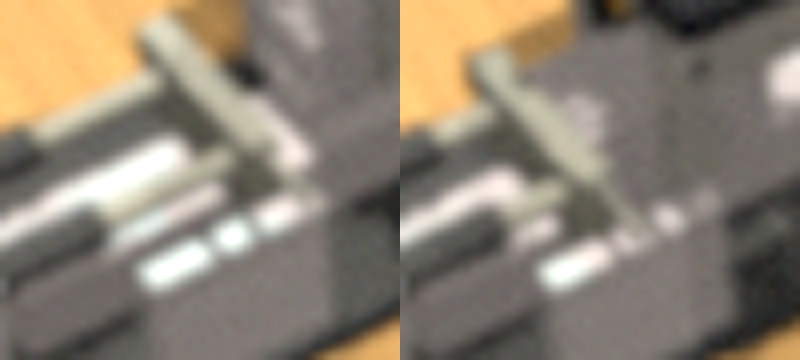

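View pics/s10.png

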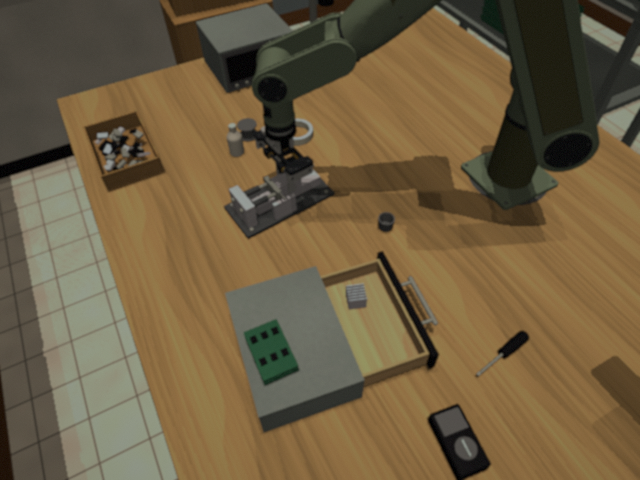

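View pics/w10z.png

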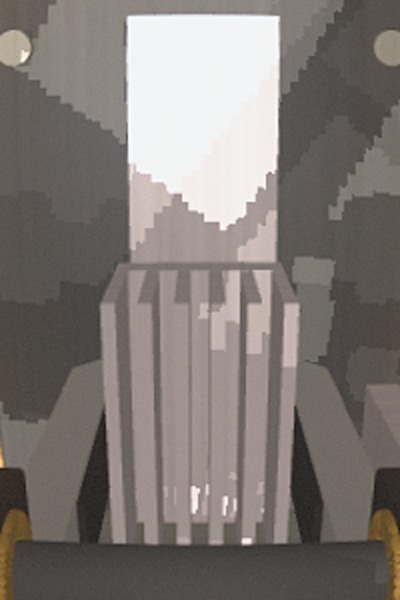

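```bash
python3 - <<'E'
from h import *
def P(f,x,y,z):return atz(f,220-.5+(x+.5)/2,100-.5+(y+.5)/2,z,True)
for n,yb,yn in (('9',25,264),('10',15,264)):
    f=np.load('/tmp/w%s.npy'%n,allow_pickle=True).item()
    a=(P(f,127,yb,.04)+P(f,280,yb,.04))/2; b=(P(f,118,yn,.04)+P(f,282,yn,.04))/2
    X=np.array([np.cos(np.radians(6.6)),np.sin(np.radians(6.6)),0]);Y=np.array([-X[1],X[0],0])
    print(n,'d=',(b-a)@X-.035,'lateral',(b-a)@Y,'width',np.linalg.norm(P(f,127,yb,.04)-P(f,280,yb,.04)))
g=[cv2.cvtColor(np.load('/tmp/s%s.npy'%n,allow_pickle=True).item()['img'],cv2.COLOR_RGB2GRAY) for n in ('6','8','9','10')]
g=[cv2.resize(i[150:230,230:330],None,fx=10,fy=10,interpolation=cv2.INTER_CUBIC) for i in g]
# plate right end patch in s6: cmp coords (140..200,5..70)/8+(255,170)
x0,y0=int((255+138/8-230)*10),int((170+8/8-150)*10);t=g[0][y0:y0+80,x0:x0+70]
for i in g[1:]:
    r=cv2.matchTemplate(i,t,cv2.TM_CCOEFF_NORMED);_,m,_,l=cv2.minMaxLoc(r);du,dv=(l[0]-x0)/10,(l[1]-y0)/10
    print(m,du,dv,'d mm',25*np.dot([du,dv],[-66/8,31/8])/np.dot([66/8,31/8],[66/8,31/8]))
E
```

```text
9 d= 0.023283709121714673 lateral -0.0008616009303677777 width 0.03618492178357962
10 d= 0.025742980725470155 lateral -0.0008613519438795095 width 0.036202190648065284
0.9266086220741272 -3.7 1.5 d mm 10.934737634004138
0.8871755003929138 -7.6 3.8 d mm 23.298852736505548
0.8870441317558289 -8.6 4.0 d mm 26.014669926650367
```

```bash
python3 -c "
from plant import *
print(finish_job())"; python3 st.py
```

```text
the job is handed in; nothing more can be done
None
the job is handed in; nothing more can be done
```

I handed the job in at about 19.5 s, with the longer heat sink still gripped and pressed against the stop. `finish_job` gives no verdict.

**What I did**
- I pulled the drawer out by its handle, about 139 mm of its 149 mm travel, and lifted out the long heat sink.
- I laid it on the bed, let go so it settled, and gripped it again lower down.
- I then pushed it into the stop slowly.

**Last checks**
- **Stop travel:** the wrist camera gave 25.7 mm, matching the stop plate in the scene camera gave 26.0 mm, and arm travel plus force gave about 24 mm. That is about 10 N on the spring, well short of the hard end at 45 mm.
- **Pointer:** it appears between the two marks, but the scene picture is too blurred to confirm that it is exactly midway.
- **Wrist force:** this read 11.3 N along the bed, a little over 10 N. I put the difference down to friction on the bed, because the sink is also pressed down with about 4–5 N.
- **Position on the bed:** the sink is square to the bed to within a few tenths of a degree, about 1 mm off its middle line and, as far as the wrist view shows, flat.
- **Rest of the scene:** the short heat sink is still in the drawer. The last scene picture showed nothing else out of place.

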